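# Fetch the key tag out of the wire key cage with the hook rod

## Task

The key tag hangs by its cross bar deep inside the narrow wire key cage, too far in for a hand. Pick up the hook rod, reach in through the open mouth with it, lift the tag off its notches, draw it out on the hook and hang it by its bar in the two notches of the low open stand; then lay the hook rod down on the worktop, clear of the stand and the cage. Do not touch the tag with the fingers, do not drop it, and leave the staple box and the glue stick where they are.

Things in the scene. Friction and masses are not known exactly. Their poses are not given: they have to be found in the camera images.
- rod_grip (a point): Centre of the hook rod's wooden handle, where to grasp it: 110 long (x), 22 wide (y), 28 high, 24 mm over the worktop on two black feet (16 long, 44 wide) 46 mm before and behind this point; steel knob at its rear end. x points along the rod to the hook, z up, as the hook's tip turns. A stiff steel strip 12 wide, 6 thick runs on at this height; the hook ends 267 mm from here. 0.24 kg.
- rod_hook (a point): Point of the hook rod on the strip's top face, in the hook's trough: 250 mm in x and 3 mm in z from rod_grip, same axes. The hook is 26 mm wide (y) over its last 30 mm; its trough is 14 mm long, between the upturned end (16 mm above the top face, leaning outward) and a low hump (6 mm). A hooked 8 mm bar lies with its axis 4 mm above this point, within 5 mm in x.
- tag_bar (a point): Middle of the key tag's cross bar: round steel, 8 mm thick, 116 long, along y. Two straps 8 wide at y = -32 and +32 mm hang a plate 72 wide, 50 high, 4 thick (brass key on its face), its top 46 and bottom 96 mm under this point. The hook goes through the window between them, 56 wide, 42 high. z up, x as the cage's x at the start. 45 g.
- cage_seat (a point): Rest place of the bar's middle in the fixed wire cage, 130 mm in from the mouth and 130 mm above the worktop. x points level into the cage, y across, z up. The bar's ends lie in two 90 degree V notches at y = 42 to 66 mm either side, 31 mm wide at the top; the bar comes free when raised 14 mm. Roof wires 62 mm above this point; inside width 126 mm, between the notch brackets 84 mm.
- cage_mouth (a point): Middle of the open mouth of the wire cage (cage 186 long, 142 wide, 198 high, closed by wires and a back sheet elsewhere), at the height of cage_seat (130 mm above the worktop), same axes; 130 mm from cage_seat in -x.
- stand_seat (a point): Where the bar's middle rests on the low open stand, 130 mm above the worktop. The stand is fixed: base 100 x 150 x 8 mm, posts 16 wide at y = -54 and +54 mm, each topped by a V notch like the cage's (y = 42 to 66 mm either side, 31 mm wide at the top, rims 10 mm above this point). y runs from notch to notch, x level across, z up. The rod can pass between the posts (84 mm) under the bar.
- staple_box (a point): Loose staple box, 41 x 74 x 27 mm, a bystander; this point is at its centre.
- glue (a point): Loose glue stick, 28 mm thick and 95 long, lying down, a bystander; this point is at its centre.
Mind the look-alikes: they are no part of the job. Leave any brown or yellow look-alike of the part that bears stand_seat alone.

How it is judged:
By the outcome, as a careful person would: the job done as asked, in the order asked, and still so for the second after the job is handed in, with the robot touching nothing.
It also fails if it takes over 67 s, if anything falls off the work surface, if the arm or the gripper's body presses on something with over 40 N, if the wrist force passes 120 N, or if a joint passes its speed limit or range.

## Robot

A 7-joint arm with a two-finger parallel gripper is mounted at the origin on a cart in front of the work surface, level with it; the furniture and walls round the work are solid. World frame = base frame: x ahead of the robot, y to its left, z up, the work surface at z = 0. Lengths are in m, angles in rad, forces in N, time in s.
With the tool pointing down it reaches from about 0.425 to 0.975 m from the base axis. Payload 16.7 kg.
Tool frame: the origin (TCP) lies midway between the tips of the shut fingers; the grasp point (between the pads) lies 19 mm behind it; z points along the fingers, y is the line along which they close (so a half turn about z gives the same grasp; the last joint's range is limited). The gripper opens to 85 mm and grips with 20 to 120 N. Pads are 22 mm wide; open, the fingers measure 114 mm over their backs; the gripper's body (76 mm by 85 mm) begins 54 mm behind the grasp point. The pads swing forward as they close: fully open they stand 13 mm farther back than shut.
Start: joints at [-1.302, 0.426, 0.074, 1.606, -0.034, 1.111, -0.067], TCP at [0.274, 0.617, 0.231] pointing down, gripper open.
Joint ranges: [-2.85, 2.85], [-0.5, 2.14], [-1.23, 1.37], [0.21, 2.46], [-1.02, 4.16], [0.16, 2.05], [-2.73, 2.73]. Speed limits (rad/s): [1.89, 1.89, 2.39, 2.39, 3.01, 3.01, 3.01].

## Interface

Orientations are given as a 3x3 rotation matrix whose columns are the frame's x, y, z axes.
In Python, from bench import move_to, movel, movej, move_gripper, sleep, ik, read_state, get_image, PlanningError, sign_off gives the robot as it stands. The module is installed in compiled form; this text tells all that it offers. Calls block until the motion is done:
- move_to(position, orientation): joint-space move of the TCP to a pose.
- movel(position, velocity=0.15, frame=None, force_limit=None): straight line of the TCP; frame=None keeps the orientation; velocity is the mean speed in m/s. With force_limit (N) it stops when the force on the tool has changed by that much, and returns True; else False.
- movej(angles): joint-space move.
- move_gripper(opening): finger opening in m; the grip force is fixed at half the most; returns when the fingers have stopped.
- sleep(seconds).
- ik(position, orientation): joint angles nearest the present ones, or None.
- read_state(): the state.
- get_image(name): name is "scene" or "top"; returns a dict with "img" (420x560x3 uint8, blue, green, red), "mtx" (3x3 intrinsics, pixels), "R" (3x3) and "t" (3): a world point X has camera coordinates R X + t. Camera axes: x right, y down, z forward; pixel columns grow to the right and rows downward; lengths in m; the calibration is good to about 2 mm. A picture is of the moment at which its call begins. There is no depth.
A pose or a line that the arm cannot do raises PlanningError and nothing moves.
- sign_off(): hands the job in; it is judged then, once.
The state is a dict: "time": time; "qpos": joint angles; "joint_vel": joint speeds; "joint_torque": joint torques, N m; "eef_pos": TCP position; "ee_rot": TCP orientation; "wrist_force": force on the tool from outside, world axes, zero at the start; "torque": the same for the moment, N m; "finger_gap": finger opening in m; "gripper_force": force on a finger pad.
Only numpy, scipy, OpenCV 4.12 (cv2) and the standard library are available. Lean on these libraries where they do the work, as an engineer would, in place of code of your own. Each camera call takes 0.05 s, during which the arm holds its last target. There are 200 camera calls.

## Working session

There is one attempt and no reset: what is moved stays moved. The work goes in short steps, each a Python script; the robot and the scene stay as the last script left them, time stands still between calls to the robot, and variables do not carry over. Pictures are saved under pics/ and viewed, at most 10 in all, crops included, and the job is handed in when it is done.

```bash
mkdir -p pics; python3 - <<'E'
from bench import *
import cv2,pickle
for n in("scene","top"):
    d=get_image(n); cv2.imwrite(f"pics/{n}0.png",d["img"]); pickle.dump(d,open(n+".pkl","wb"))
    print(n,d["mtx"].tolist(),(-d["R"].T@d["t"]).round(3),d["R"].round(3).tolist())
E
```

```text
scene [[478.81120201069166, 0.0, 273.87554233961987], [0.0, 478.81120201069166, 203.0438590171959], [0.0, 0.0, 1.0]] [-0.645 -0.436  0.73 ] [[0.451, -0.892, 0.01], [-0.372, -0.198, -0.907], [0.811, 0.405, -0.422]]
top [[387.9655535049235, 0.0, 278.3208802679871], [0.0, 387.9655535049235, 201.3544936541461], [0.0, 0.0, 1.0]] [0.332 0.149 1.265] [[0.028, -0.999, -0.022], [-0.981, -0.023, -0.191], [0.19, 0.027, -0.981]]
```

View pics/scene0.png

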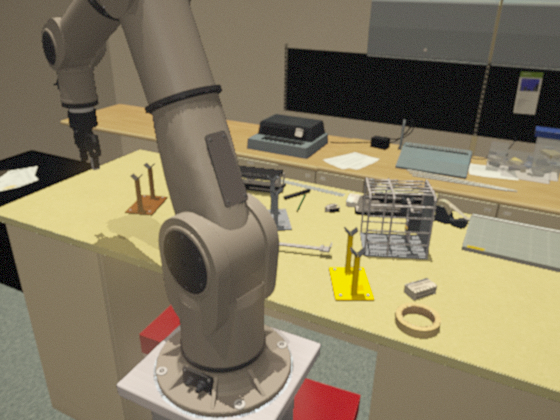

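View pics/top0.png

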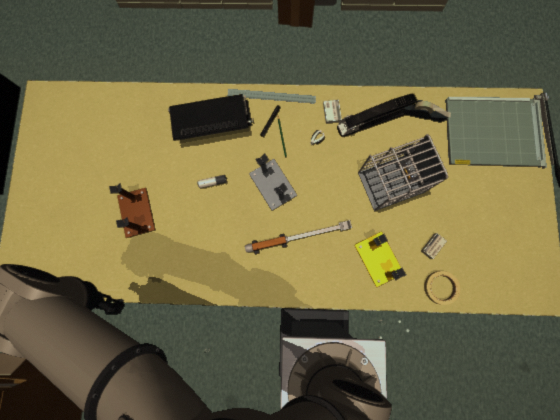

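The rod lies at top (250–348, 225–247), hook to the right. There are three stands: brown (135,212), yellow (380,260) and grey (273,182). Brown and yellow are the look-alikes, so grey is the one. The cage is at (403,172), the glue at (212,182) and the staple box at (433,245). I'll confirm in enlarged crops.

```bash
python3 - <<'E'
import cv2
a=cv2.imread("pics/top0.png")
cv2.imwrite("pics/c1.png",cv2.resize(a[130:260,235:365],(780,600)[::1] if 0 else (600,600),interpolation=cv2.INTER_CUBIC))
cv2.imwrite("pics/c2.png",cv2.resize(a[125:225,345:460],(690,600),interpolation=cv2.INTER_CUBIC))
b=cv2.imread("pics/scene0.png")
cv2.imwrite("pics/c3.png",cv2.resize(b[165:270,255:445],(760,420),interpolation=cv2.INTER_CUBIC))
E
```

```text
(no output)
```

View pics/c1.png

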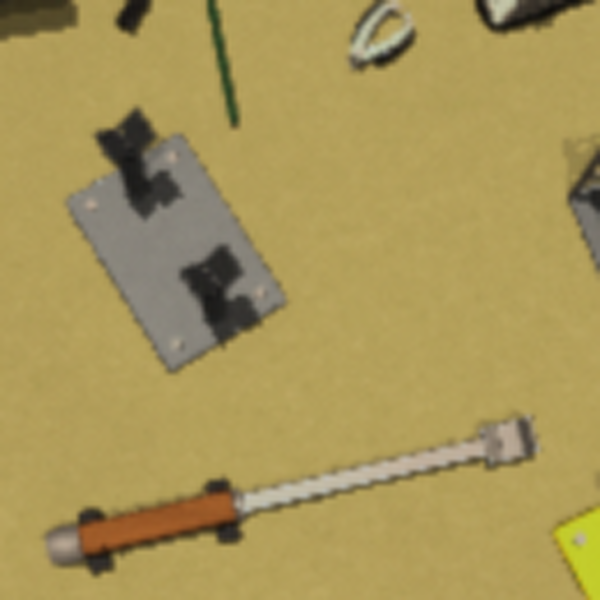

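View pics/c2.png

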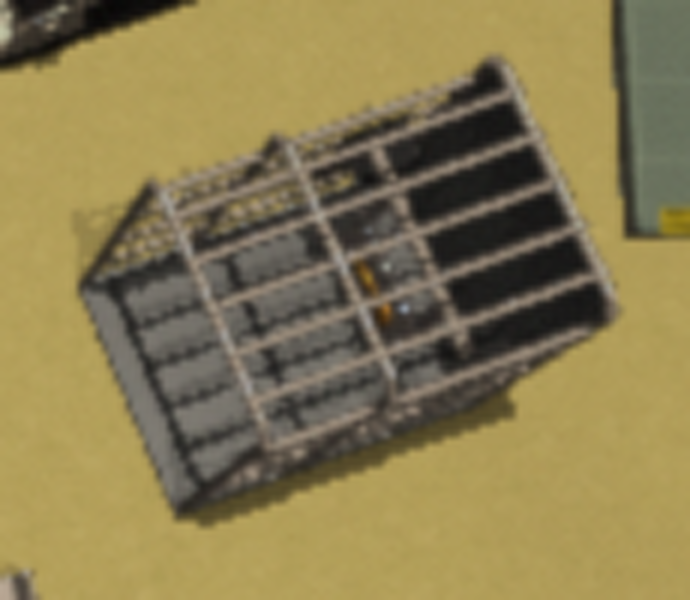

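View pics/c3.png

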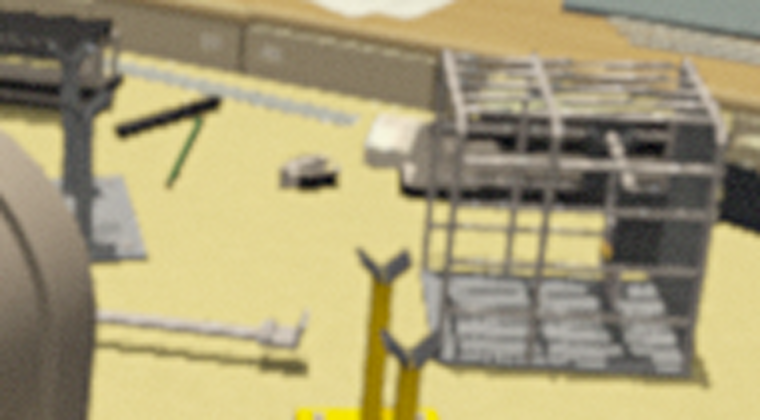

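The crops show:
- **Stand and rod (c1):** the grey stand's base corners are (180,133), (286,300), (172,372) and (67,200). The handle ends are (80,540) and (238,505), and the hook end is (533,437).
- **Cage (c2):** the roof corners are (153,185), (268,447), (615,310) and (495,62). The mouth faces lower-left, and the bar runs (378,150)–(462,350).

Only the grey stand matches the description, since the brown and yellow ones are explicitly excluded. Next I fit the poses.

```bash
cat > h.py <<'E'
import numpy as np, pickle, cv2
from scipy.optimize import least_squares
T=pickle.load(open("top.pkl","rb")); S=pickle.load(open("scene.pkl","rb"))
def proj(d,X):
    c=np.atleast_2d(X)@d["R"].T+d["t"]; p=c@d["mtx"].T; return p[:,:2]/p[:,2:]
def unproj(d,p,z):
    r=d["R"].T@np.linalg.inv(d["mtx"])@np.array([p[0],p[1],1.]); c=-d["R"].T@d["t"]; return c+r*(z-c[2])/r[2]
def px(p,s,o): return (np.array(p,float)+.5)/s-.5+np.array(o)
def place(q,P):  # q=x,y,yaw; P local with z absolute
    P=np.atleast_2d(P); c,s=np.cos(q[2]),np.sin(q[2]); return np.c_[q[0]+c*P[:,0]-s*P[:,1],q[1]+s*P[:,0]+c*P[:,1],P[:,2]]
def fit(q0,obs):  # obs: list (cam,local,pix)
    f=lambda q:np.concatenate([(proj(d,place(q,P))[0]-p) for d,P,p in obs])
    r=least_squares(f,q0,loss="soft_l1"); return r.x,np.abs(f(r.x)).reshape(-1,2).round(1).tolist()
E
cat > m.py <<'E'
from h import *
a=lambda x,y:px((x,y),600/130,(235,130)); b=lambda x,y:px((x,y),6,(345,125)); c=lambda x,y:px((x,y),4,(255,165))
print("stand corners",[unproj(T,a(*p),.008)[:2].round(3).tolist() for p in((180,133),(286,300),(172,372),(67,200))])
print("cage roof",[unproj(T,b(*p),.198)[:2].round(3).tolist() for p in((153,185),(268,447),(615,310),(495,62))])
print("cage base front",[unproj(T,b(*p),.0)[:2].round(3).tolist() for p in((82,285),(180,515))])
print("bar",[unproj(T,b(*p),.134)[:2].round(3).tolist() for p in((378,150),(462,350))])
print("handle",[unproj(T,a(*p),.038)[:2].round(3).tolist() for p in((80,540),(238,505))],"hook end",unproj(T,a(533,437),.04)[:2].round(3))
print("scene hook tip z.04",unproj(S,c(303,318),.04).round(3),"z.055",unproj(S,c(303,318),.055).round(3))
th=-1.04 # stand y axis approx
q,e=fit([.6,.19,.55],[(T,[sx*.05,sy*.075,.008],a(*p)) for (sx,sy),p in zip(((1,1),(1,-1),(-1,-1),(-1,1)),((180,133),(286,300),(172,372),(67,200)))])
print("stand",q.round(4),e)
q,e=fit([.6,-.2,-1.2],[(T,[x,y,z],b(*p)) for x,y,z,p in((-.13,.071,.198,(153,185)),(-.13,-.071,.198,(268,447)),(.056,-.071,.198,(615,310)),(.056,.071,.198,(495,62)),(0,.058,.134,(378,150)),(0,-.058,.134,(462,350)),(-.13,.071,0,(82,285)),(-.13,-.071,0,(180,515)))])
print("cage",q.round(4),e)
E
python3 m.py
```

```text
stand corners [[0.723, 0.204], [0.6, 0.124], [0.546, 0.204], [0.671, 0.284]]
cage roof [[0.679, -0.08], [0.553, -0.13], [0.622, -0.294], [0.743, -0.243]]
cage base front [[0.684, -0.081], [0.555, -0.133]]
bar [[0.72, -0.206], [0.617, -0.244]]
handle [[0.423, 0.262], [0.449, 0.155]] hook end [ 0.501 -0.046]
scene hook tip z.04 [ 0.507 -0.044  0.04 ] z.055 [ 0.482 -0.052  0.055]
stand [ 0.635   0.2041 -0.9924] [[0.2, 0.6], [0.8, 0.2], [0.2, 0.3], [0.7, 0.0]]
cage [ 0.6668 -0.2243 -1.1821] [[0.9, 1.5], [0.2, 0.4], [3.4, 0.0], [1.9, 3.3], [1.4, 0.1], [0.8, 1.4], [1.3, 0.1], [0.8, 0.8]]
```

```bash
cat >> h.py <<'E'
CAGE=np.array([.668,-.225,-1.186]); STAND=np.array([.635,.204,-.9924]); ROD=np.array([.4355,.2085,-1.322])
def tool(yaw,sgn=1):
    x=sgn*np.array([np.cos(yaw),np.sin(yaw),0]); z=np.array([0,0,-1.]); return np.c_[x,np.cross(z,x),z]
def tcp_for_hook(q,dx,hz,dy=0,corr=(0,0,0)):
    """TCP so hook point is at frame q offset dx,dy, height hz, rod yaw = q yaw; corr=measured hook error in rod frame"""
    return place(q,[dx-.25-corr[0],dy-corr[1],hz-.003-.019-corr[2]])[0]
E
python3 - <<'E'
from h import *
from bench import *
for n,p in(("brown",[(120,193),(150,188),(155,233),(123,237)]),("yellow",[(357,243),(388,235),(402,270),(378,287)]),("notchS",[(262.5,160.5),(281,188.5)]),("glue",[(199,183),(226,181)]),("staple",[(433,245)])):
    print(n,[unproj(T,x,.13 if n=="notchS" else .008)[:2].round(3).tolist() for x in p])
print("stand notches pred px",proj(T,place(STAND,[[0,.054,.13],[0,-.054,.13]])).round(1).tolist())
for s in(1,-1):
    for nm,p,y in(("pickhover",[*ROD[:2],.2],ROD[2]),("pick",[*ROD[:2],.005],ROD[2]),("mouth",tcp_for_hook(CAGE,-.2,.1),CAGE[2]),("in",tcp_for_hook(CAGE,0,.1),CAGE[2]),("lift",tcp_for_hook(CAGE,0,.15),CAGE[2]),("hov",tcp_for_hook(STAND,0,.2),STAND[2]),("seat",tcp_for_hook(STAND,0,.1),STAND[2]),("wd",tcp_for_hook(STAND,-.08,.1),STAND[2])):
        r=ik(p,tool(y,s)); print(s,nm,np.round(p,3),None if r is None else np.round(r,2))
print(read_state()["time"])
E
```

```text
brown [[0.592, 0.714], [0.611, 0.615], [0.461, 0.585], [0.445, 0.689]]
yellow [[0.445, -0.073], [0.474, -0.173], [0.364, -0.214], [0.309, -0.138]]
notchS [[0.678, 0.232], [0.592, 0.173]]
glue [[0.632, 0.451], [0.641, 0.361]]
staple [[0.445, -0.315]]
stand notches pred px [[262.1, 159.7], [280.7, 189.1]]
1 pickhover [0.436 0.208 0.2  ] [ 0.32  0.28 -1.02  2.01  0.29  1.    2.54]
1 pick [0.436 0.208 0.005] [-0.39  0.47 -0.23  2.18  0.21  0.51  2.61]
1 mouth [0.499 0.192 0.078] [-1.34  0.79  1.21  2.09 -0.94  0.96 -2.36]
1 in [0.574 0.007 0.078] [-0.94  0.85  1.2   2.   -0.96  1.02 -2.01]
1 lift [0.574 0.007 0.128] [-0.96  0.73  1.21  1.97 -0.81  1.04 -2.12]
1 hov [0.498 0.413 0.178] [-0.08  0.64 -1.03  1.68  0.59  1.17  2.46]
1 seat [0.498 0.413 0.078] [-0.51  0.57 -0.37  1.77  0.27  0.85  2.71]
1 wd [0.455 0.48  0.078] [-0.62  0.59 -0.4   1.73  0.29  0.87  2.58]
-1 pickhover [0.436 0.208 0.2  ] [-0.98  0.15  0.45  2.08 -0.08  0.93 -0.24]
-1 pick [0.436 0.208 0.005] [-0.85  0.49  0.32  2.21 -0.32  0.49 -0.03]
-1 mouth [0.499 0.192 0.078] [-0.82  0.42  0.4   2.07 -0.25  0.7   0.14]
-1 in [0.574 0.007 0.078] [-0.54  0.5   0.54  1.98 -0.37  0.75  0.6 ]
-1 lift [0.574 0.007 0.128] [-0.59  0.43  0.59  1.96 -0.32  0.84  0.56]
-1 hov [0.498 0.413 0.178] [-0.99  0.44  0.26  1.73 -0.13  0.99 -0.1 ]
-1 seat [0.498 0.413 0.078] [-0.96  0.55  0.22  1.8  -0.16  0.81 -0.07]
-1 wd [0.455 0.48  0.078] [-1.06  0.57  0.21  1.76 -0.15  0.82 -0.2 ]
0.1
```

```bash
python3 - <<'E'
from h import *
from bench import *
R=tool(ROD[2],-1)
move_to([*ROD[:2],.12],R); movel([*ROD[:2],.005],.1)
move_gripper(.0); s=read_state(); print(s["finger_gap"],s["gripper_force"],s["eef_pos"],s["wrist_force"])
movel([*ROD[:2],.17],.12); s=read_state(); print(s["finger_gap"],s["wrist_force"],s["torque"])
move_to(tcp_for_hook(CAGE,-.2,.17),tool(CAGE[2],-1))
sleep(.2)
for n in("scene","top"):
    d=get_image(n); cv2.imwrite(f"pics/{n}1.png",d["img"])
    pr=proj(d,place(CAGE,[[-.2,0,.17],[-.183,.013,.186],[-.183,-.013,.186]])); print(n,pr.round(1).tolist())
    u,v=pr[0].astype(int); u0,v0=max(u-50,0),max(v-40,0); print("crop",u0,v0)
    cv2.imwrite(f"pics/{n}1c.png",cv2.resize(d["img"][v0:v0+75,u0:u0+100],(800,600) if 0 else (400,300),interpolation=cv2.INTER_CUBIC))
a=cv2.imread("pics/scene1c.png");b=cv2.imread("pics/top1c.png"); cv2.imwrite("pics/m1.png",np.hstack([a,b]))
s=read_state(); print(s["time"],s["eef_pos"])
E
```

```text
0.021275638998934532 59.00353252887726 [0.43570051 0.20860836 0.00530225] [-0.83388435 -0.87646917  8.24760746]
0.02118233160094149 [-0.14453052  0.5121801  -3.83535929] [-0.05490857 -0.01449854 -0.03228577]
scene [[342.1, 192.1], [348.1, 185.6], [348.6, 189.1]]
crop 292 152
top [[354.6, 186.6], [359.4, 179.1], [362.9, 187.5]]
crop 304 146
5.875 [0.49859078 0.19257892 0.14826882]
```

View pics/m1.png

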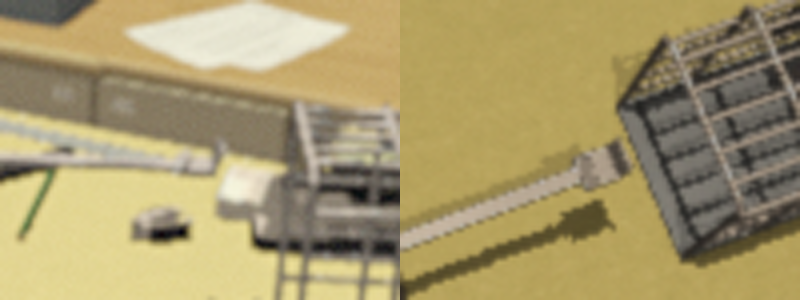

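The rod is held. The hook tip shows at scene (347.5,187) and top (359–361.5, 181–189), within 1–2 px of prediction (about 3–4 mm short, 2–3 mm right). I apply that correction and insert.

```bash
echo 'CORR=(-.003,-.0025,0)' >> h.py; python3 - <<'E'
from h import *
from bench import *
movel(tcp_for_hook(CAGE,-.2,.1,corr=CORR),.1)
print(movel(tcp_for_hook(CAGE,0,.1,corr=CORR),.1,force_limit=5))
sleep(.2)
s=read_state(); print(s["time"],s["eef_pos"],s["wrist_force"])
ims=[]
for n,(w,o) in(("scene",((100,75),(350,170))),("top",((100,75),(350,135)))):
    d=get_image(n); cv2.imwrite(f"pics/{n}2.png",d["img"])
    pr=proj(d,place(CAGE,[[0,0,.1],[0,0,.13],[.017,0,.116]])); print(n,((pr-o)*4+1.5).round(0).tolist())
    u,v=o; ims.append(cv2.resize(d["img"][v:v+w[1],u:u+w[0]],(400,300),interpolation=cv2.INTER_CUBIC))
ims=np.hstack(ims); cv2.imwrite("pics/m2.png",ims)
E
```

```text
False
9.075 [0.57755251 0.00511903 0.07799962] [ 0.37249118  0.1035109  -3.72635458]
scene [[235.0, 188.0], [241.0, 151.0], [262.0, 170.0]]
top [[245.0, 139.0], [258.0, 128.0], [272.0, 126.0]]
```

View pics/m2.png

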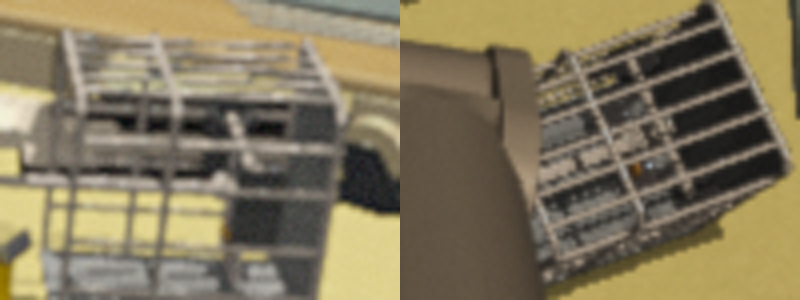

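```bash
python3 - <<'E'
from h import *
ims=[]
for n,d,o in(("scene",S,(380,180)),("top",T,(390,140))):
    im=cv2.imread(f"pics/{n}2.png"); u,v=o
    ims.append(cv2.resize(im[v:v+60,u:u+40],(400,600),interpolation=cv2.INTER_CUBIC))
    for nm,P in(("bar",[[0,.058,.13],[0,-.058,.13]]),("hook",[[0,0,.1]]),("tip",[[.018,.013,.116],[.018,-.013,.116]]),("plate",[[0,.036,.084],[0,-.036,.084]])):
        print(n,nm,((proj(d,place(CAGE,P))-o)*10+4.5).round(0).tolist())
cv2.imwrite("pics/m3.png",np.hstack(ims))
E
```

```text
scene bar [[269.0, 198.0], [338.0, 367.0]]
scene hook [[289.0, 371.0]]
scene tip [[350.0, 306.0], [367.0, 345.0]]
scene plate [[262.0, 365.0], [303.0, 475.0]]
top bar [[166.0, 99.0], [326.0, 447.0]]
top hook [[214.0, 299.0]]
top tip [[267.0, 226.0], [302.0, 303.0]]
top plate [[150.0, 209.0], [245.0, 417.0]]
```

View pics/m3.png

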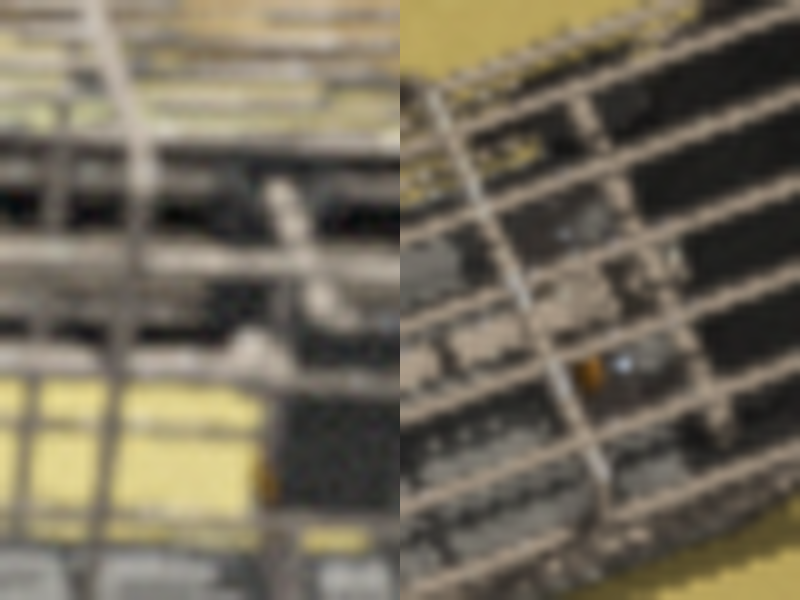

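Both views agree. The upturned tip shows past the bar at top (675,262), the hump shows at scene (258,345), and the bar runs top (578,95)–(725,440), about 2 mm deeper than my model. I shift in 3 mm and lift.

```bash
python3 - <<'E'
from h import *
from bench import *
movel(tcp_for_hook(CAGE,.003,.1,corr=CORR),.03)
sleep(.1); f0=read_state()["wrist_force"]; t0=read_state()["torque"]
for z in(.118,.132,.145,.156):
    movel(tcp_for_hook(CAGE,.003,z,corr=CORR),.04); s=read_state(); print(z,(s["wrist_force"]-f0).round(2),(s["torque"]-t0).round(3))
sleep(.3); s=read_state(); print(s["time"],(s["wrist_force"]-f0).round(2),(s["torque"]-t0).round(3))
ims=[]
for n,d0,o in(("scene",S,(380,170)),("top",T,(390,140))):
    d=get_image(n); cv2.imwrite(f"pics/{n}3.png",d["img"]); u,v=o
    ims.append(cv2.resize(d["img"][v:v+60,u:u+40],(400,600),interpolation=cv2.INTER_CUBIC))
    for nm,P in(("bar",[[.005,.058,.16],[.005,-.058,.16]]),("tip",[[.021,.013,.172],[.021,-.013,.172]])):
        print(n,nm,((proj(d,place(CAGE,P))-o)*10+4.5).round(0).tolist())
cv2.imwrite("pics/m4.png",np.hstack(ims))
E
```

```text
0.118 [ 0.2 -0.2 -0.8] [-0.022 -0.009  0.034]
0.132 [ 0.13 -0.37 -1.32] [0.031 0.086 0.11 ]
0.145 [-0.51  0.12 -1.13] [0.051 0.055 0.063]
0.156 [-0.89 -0.89 -0.95] [0.104 0.054 0.065]
11.825 [-0.89 -0.64 -0.23] [0.098 0.041 0.057]
scene bar [[299.0, 208.0], [371.0, 372.0]]
scene tip [[387.0, 233.0], [404.0, 270.0]]
top bar [[212.0, 61.0], [377.0, 417.0]]
top tip [[339.0, 166.0], [377.0, 247.0]]
```

View pics/m4.png

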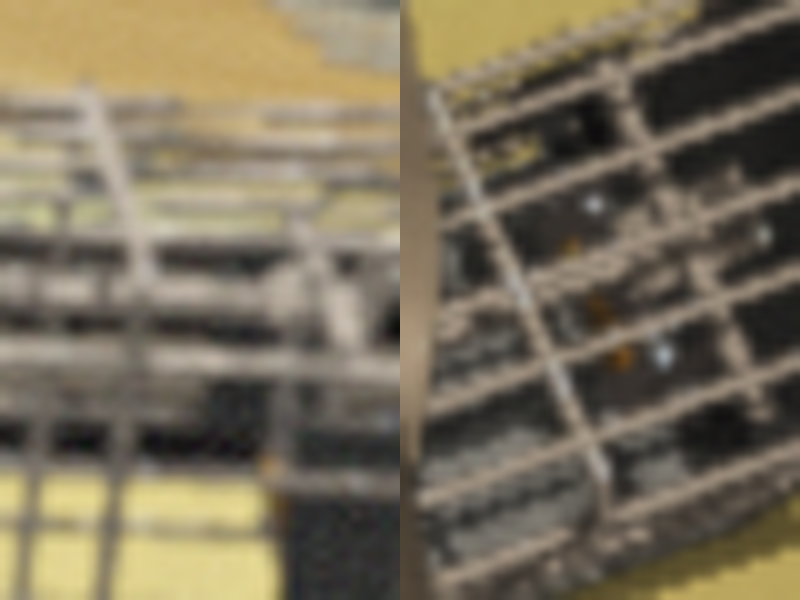

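The tag is lifted. The wrist moment change (0.098, 0.041) matches 45 g at the hook exactly, and the bar has risen about 22 mm in both views, at top (610,65)–(760,415). Drawing out slowly.

```bash
python3 - <<'E'
from h import *
from bench import *
movel(tcp_for_hook(CAGE,.003,.158,corr=CORR),.03)
r=movel(tcp_for_hook(CAGE,-.205,.158,corr=CORR),.07,force_limit=4)
sleep(.3); s=read_state(); print(r,s["time"],s["eef_pos"],s["wrist_force"].round(2),s["torque"].round(3))
if not r:
    movel(tcp_for_hook(CAGE,-.205,.26,corr=CORR),.1); sleep(.3)
ims=[]
for n,w in(("scene",60),("top",60)):
    d=get_image(n); cv2.imwrite(f"pics/{n}4.png",d["img"])
    P=place(CAGE,[[-.205,0,.26],[-.205,.058,.264],[-.205,-.058,.264]]); p=proj(d,P); u,v=(p[0]-[40,30]).astype(int)
    print(n,u,v,((p-(u,v))*5+2).round().tolist()); ims.append(cv2.resize(d["img"][v:v+80,u:u+80],(400,400),interpolation=cv2.INTER_CUBIC))
cv2.imwrite("pics/m5.png",np.hstack(ims))
E
```

```text
False 15.6 [0.50065499 0.19486084 0.13599031] [ 0.23  0.34 -3.71] [ 0.045 -0.045 -0.02 ]
scene 302 133 [[205.0, 152.0], [201.0, 112.0], [210.0, 182.0]]
top 318 149 [[205.0, 155.0], [165.0, 54.0], [250.0, 253.0]]
```

View pics/m5.png

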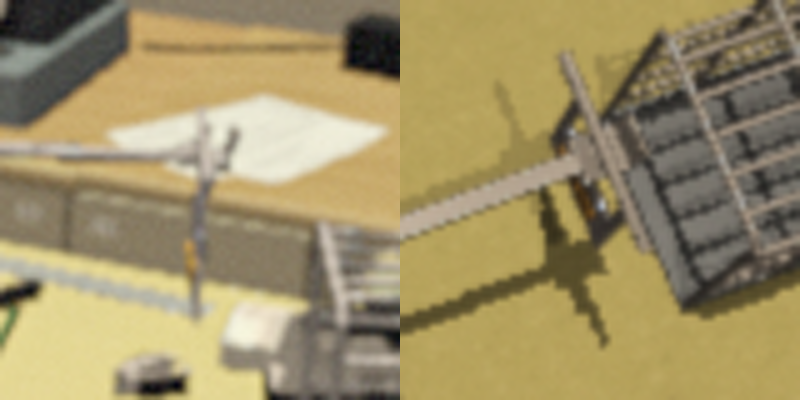

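The tag hangs freely on the hook, bar at top (167,55)–(245,248) in the crop, within 0.5 px of prediction. I carry it to the grey stand and lower it.

```bash
python3 - <<'E'
from h import *
from bench import *
Rs=tool(STAND[2],-1)
movel(tcp_for_hook(STAND,0,.26,corr=CORR),.09,frame=Rs)
sleep(.5); s=read_state(); f0,t0=s["wrist_force"],s["torque"]; print(s["time"],f0.round(2),t0.round(3))
d=get_image("top"); cv2.imwrite("pics/top5.png",d["img"])
for z,v in((.16,.08),(.14,.04),(.128,.03),(.115,.03),(.102,.03)):
    r=movel(tcp_for_hook(STAND,0,z,corr=CORR),v,force_limit=6); sleep(.15)
    s=read_state(); print(z,r,(s["wrist_force"]-f0).round(2),(s["torque"]-t0).round(3))
    if r: break
for n in("scene","top"): cv2.imwrite(f"pics/{n}6.png",get_image(n)["img"])
print(s["time"])
E
```

```text
20.2333 [-0.83  0.28 -3.29] [ 0.093  0.034 -0.013]
0.16 False [ 0.31  0.53 -0.04] [-0.03   0.007 -0.02 ]
0.14 False [ 0.33  1.34 -0.27] [-0.071 -0.009  0.051]
0.128 False [ 0.03 -0.49  0.34] [ 0.03   0.009 -0.06 ]
0.115 False [ 0.74 -0.31 -0.33] [-0.117 -0.068 -0.022]
0.102 False [ 0.1  -0.07  1.44] [-0.086 -0.033 -0.036]
24.8
```

```bash
python3 - <<'E'
from h import *
a=cv2.imread("pics/top0.png").astype(int);b=cv2.imread("pics/top6.png").astype(int)
xs=np.arange(-.03,.031,.003); ys=np.arange(-.066,.067,.006)
for y in ys:
    p=proj(T,place(STAND,[[x,y,.13] for x in xs])).astype(np.float32)
    g=lambda im:cv2.remap(im.astype(np.float32).mean(2),p[:,0].reshape(1,-1),p[:,1].reshape(1,-1),cv2.INTER_LINEAR)[0]
    print(f"{y*1000:4.0f}",*(f"{v:4.0f}" for v in g(b)-g(a)))
E
```

```text
-66   12   12   12   13   10    6    3    4    3    6    7    7    9   10   10   11   14   14   13   13   12
 -60   12   12   11   11   10    6    4    5    5    4    2    3    4    5    5    7    9   12   13   12   11
 -54   12   12   13   12   10    6    4    5   21   59   68   36    8    5    6    5    8   11   12   13   13
 -48   12   12   12   11    9    6    5    5   20   58   86   51   10    4    5    7    9   11   12   12   14
 -42   12    9    8  -10  -24  -17  -15  -22  -11   28   44   14  -23  -19   -0    6   11   12   12   12   12
 -36  -55  -56  -58  -62  -68  -71  -74  -66  -59  -19    5  -31  -65  -57  -12    9   11   12   12   11   12
 -30  -68  -70  -70  -69  -71  -72  -57  -13   11    8   10  -31  -72  -66  -24    8   12   13   12   11   12
 -24    8    0    1  -17  -56  -71  -71  -50   -8    7    7  -34  -57  -48   -7   10   12   12   12   12   13
 -18   11   12   11    2  -27  -49  -66  -46  -30   -4   16   -7  -37  -33  -13    2   10   12   11   12   13
 -12   -4  -10   -5  -16   -3   13    9   10   15    9   22   21    1  -42  -40  -14    1   11   13   15   13
 
[... 728 characters left out ...]
   12   12   13   13   12   11   12   12
  36   12   11   11   12   12    8    4    5   28   77   99   30   10   11   12   11   12   13   12   13   12
  42   12   11   11   12   10    8    3    7   33   88  118   59   15    8   10   10   10   11   12   12   12
  48   13   12   12   13   11    6    5    5   25   72  107   47   11    5    6    7   10   13   13   13   14
  54   13   13   13   11    9    5    3    4   25   80  109   59   14    5    6    6    7   12   11   12   12
  60   12   13   12   12   11    8    4    6   17   41   65   54   15    6    4    5   10   13   13   13   12
  66   14   12   12   11   10    6    7    7   10   11   13    9    9    6    5    6   11   11   14   14   13
```

The bar is straight at x = 0 and lies across both notches (y ≈ −56 to +61 mm), and the moment change confirms the release. I withdraw the hook and check the bar again.

```bash
python3 - <<'E'
from h import *
from bench import *
r=movel(tcp_for_hook(STAND,-.075,.102,corr=CORR),.05,force_limit=3)
print(r,read_state()["time"])
d=get_image("top"); cv2.imwrite("pics/top7.png",d["img"])
a=cv2.imread("pics/top0.png").astype(int);b=d["img"].astype(int)
xs=np.arange(-.03,.031,.003)
for y in np.arange(-.066,.067,.012):
    p=proj(T,place(STAND,[[x,y,.13] for x in xs])).astype(np.float32)
    g=lambda im:cv2.remap(im.astype(np.float32).mean(2),p[:,0].reshape(1,-1),p[:,1].reshape(1,-1),cv2.INTER_LINEAR)[0]
    print(f"{y*1000:4.0f}",*(f"{v:4.0f}" for v in g(b)-g(a)))
E
```

```text
False 26.55
 -66   10   10   10   10    8    5    3    3    2    6    5    5    8    9    8   10   12   10   10   11   10
 -54   11   11   10    9    7    4    4    5   19   55   65   35    8    3    4    4    6    9   11   10   10
 -42   10    9   11   10    7    2  -11  -23  -11   26   43   21    3    5    4    6    7   10   10   10    9
 -30   10   10   10   10    7  -13  -41  -14    9    6   12   -3   -0    9   10    9   11   11   10   10   10
 -18   11   10   10   10    6   -9  -47  -38  -28   -2   15   -5   -2   10   12   11   10   10    9    8    9
  -6    8   11   12   10    9    5  -11  -19  -16    6   18   -2    1   10   10   10   11   10    9    9    9
   6   11    9    9    8    7   11   25   13   23   58   84   40    8    7    9    9   10   10    9    9   10
  18   11   11   10    8    4   -1    7   22   47   76   93   48    7    5    8    9   10    9    9    9   10
  30   10   10   10    9    8    4    5    8   26   62   75   25    8    9    9    9   10   11   10   10   10
  42   10    9    9   11    7    6    2    6   32   86  115   58   12    7    8    7    7    8   10    9   11
  54   11   11   11    8    6    5    4    5   25   78  107   55   13    4    5    5    6    9    9    9   10
  66   11    9    9    9    8    6    4    5    8    9   11    8    8    5    4    5    9    8   12   11   10
```

```bash
python3 - <<'E'
from h import *
from bench import *
p=tcp_for_hook(STAND,-.075,.25,corr=CORR); movel(p,.12)
movel([*ROD[:2],.2],.12,frame=tool(ROD[2],-1))
movel([*ROD[:2],.02],.1); r=movel([*ROD[:2],.0045],.02,force_limit=6)
s=read_state(); print(r,s["time"],s["eef_pos"],s["wrist_force"].round(1))
move_gripper(.085); sleep(.2)
movel([*ROD[:2],.2],.12); 
move_to([.35,.5,.3],tool(ROD[2],-1)); sleep(.3)
s=read_state(); print(s["time"],s["finger_gap"],s["wrist_force"].round(1))
d=get_image("top"); cv2.imwrite("pics/top8.png",d["img"]); cv2.imwrite("pics/scene8.png",get_image("scene")["img"])
a=cv2.imread("pics/top0.png").astype(int);b=d["img"].astype(int)
df=(np.abs(b-a).mean(2)>28).astype(np.uint8)
n,l,st,c=cv2.connectedComponentsWithStats(df)
for i in range(1,n):
    if st[i,4]>6: print(st[i].tolist(),c[i].round(0))
xs=np.arange(-.03,.031,.003)
for y in(-.066,-.054,-.042,.006,.042,.054,.066):
    p=proj(T,place(STAND,[[x,y,.13] for x in xs])).astype(np.float32)
    g=lambda im:cv2.remap(im.astype(np.float32).mean(2),p[:,0].reshape(1,-1),p[:,1].reshape(1,-1),cv2.INTER_LINEAR)[0]
    print(f"{y*1000:4.0f}",*(f"{v:4.0f}" for v in g(b)-g(a)))
E
```

```text
True 33.025 [0.43536825 0.20836422 0.00532303] [-2.7 -0.1 11.9]
37.1583 0.08473392360340472 [-0.3 -0.9  0.2]
[407, 149, 4, 6, 13] [408. 152.]
[405, 157, 9, 6, 30] [409. 160.]
[261, 158, 11, 17, 58] [266. 166.]
[414, 165, 4, 6, 15] [415. 167.]
[403, 167, 8, 8, 30] [406. 170.]
[407, 172, 15, 10, 56] [414. 177.]
[270, 179, 12, 12, 37] [275. 185.]
[420, 180, 3, 4, 10] [421. 181.]
[0, 214, 267, 206, 19746] [127. 301.]
[287, 228, 65, 17, 144] [320. 234.]
[309, 231, 8, 2, 8] [312. 232.]
[278, 233, 6, 5, 9] [280. 235.]
[278, 244, 3, 3, 7] [279. 245.]
[262, 246, 10, 5, 19] [266. 248.]
[247, 252, 13, 4, 18] [253. 253.]
[225, 272, 10, 9, 18] [230. 276.]
[242, 285, 15, 12, 27] [249. 290.]
[0, 299, 10, 21, 116] [  3. 306.]
[286, 310, 23, 10, 142] [297. 314.]
[10, 312, 8, 10, 26] [ 13. 317.]
[18, 315, 4, 3, 7] [ 19. 316.]
[281, 319, 11, 17, 110] [285. 328.]
[0, 321, 5, 11, 23] [  1. 327.]
[4, 321, 6, 4, 13] [  7. 323.]
[14, 321, 15, 19, 94] [ 21. 329.]
[8, 325, 10, 7, 30] [ 12. 328.]
[30, 324, 4, 5, 10] [ 31. 327.]
[134, 326, 5, 5, 7] [136. 328.]
[0, 334, 7, 5, 11] [  3. 336.]
[21, 336, 4, 3, 7] [
[... 597 characters left out ...]
    3    3    6    5    4    4    5    5
 -54    4    5    5    5    4    2    2    3   17   51   60   31    5    2    1    2    4    4    5    4    3
 -42    5    4    4    3    2   -1  -13  -25  -16   21   38   17   -0    2    1    2    3    4    4    3    3
   6    6    5    4    4    4    9   21    9   18   53   79   37    4    4    4    4    4    4    3    4    5
  42    5    3    4    4    2    3   -0    4   30   81  109   53    9    3    4    3    3    4    4    3    5
  54    4    4    4    3    2    2    1    3   23   73  101   52   10    2    2    2    1    4    4    4    4
  66    5    4    4    4    3    4    3    2    4    3    6    3    4    2    1    2    4    3    5    5    4
```

```bash
python3 -c "
from bench import *
print(sign_off())"
```

```text
the job is handed in; nothing more can be done
None
```

The key tag hangs by its bar in both notches of the grey stand, the hook rod lies back on the worktop clear of the stand and cage, the staple box and glue stick show no movement in the camera image, and the job was handed in at about 37 s.

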